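Select bank three on the booster pack and hold its test button

TASK

Check bank three of the booster pack: push the selector's tab round with the fingertips, gently and without gripping it, until it has clicked in at the mark with three pips. Only then press the meter's round test button right in with the fingertips, and finish while still holding it in, so that the meter can be read. Do not shift the pack or disturb the things on and around it.

Things in the scene. Friction and masses are not known exactly. Their poses are not given: they have to be found in the camera images.
- pack: booster pack: grey case 220 (x) x 300 (y) x 105 mm high, 6 kg, loose on rubber feet; origin: centre of its underside, z up. Its far side (+x) has a steel carrying bar, 34 mm above the flat top panel; +y is left seen from -x. Dial plate with black selector at the panel's left (x 0, y +60), meter at right (x 36, y -88, 66 x 88, 9 high), test button at right in front of the meter (x -45, y -88)
- selector_axis (a point): on the selector's vertical turning axis, at the upper face of the round aluminium dial plate (radius 84 mm, 3 mm thick, face 108 mm above the table); its axes are the pack's. Marks stand on the plate 74 mm from the axis, clockwise from the pack's +y, 45 deg apart: off (a bar), one, two, three, four pips
- three_pips (a point): middle of the three-pip mark on the dial plate's face, 74 mm from the selector's axis, in the direction midway between the pack's +x and -y
- selector (a joint): selector angle, rad, growing clockwise seen from above. Click stops: off 0 (tab along the pack's +y), one pip 0.785, two 1.571 (tab along +x), three 2.356, four 3.142 (along -y); end stops just outside. Starts at off, one or two. A click takes about 3 to 6 N at the tab; a sprung detent draws the selector to the nearest stop: past halfway the tab runs on into the next one by itself
- tab (a point): middle of the selector's tab, 50 mm from the axis, 16.5 mm above the dial plate. The tab is a black upright radial fin, 12 mm thick, from the round hub (radius 28, 24 mm tall) out to 62 mm from the axis, underside 5 mm and top 28 mm above the dial plate, white line on top. It points at the mark selected; the plate beside it is clear
- button_top (a point): centre of the top face of the test button: black, round, 30 mm across, its top 22 mm above the panel (127 mm above the table) when out; it moves straight down 8 mm in a steel collar (42 mm across, 7 mm high) and springs back
- test_button (a joint): how far the test button is in, m: 0 out, 0.008 fully in (about 5 N); the meter's needle swings with it
- socket: bystander: steel socket-wrench insert, 25 mm across and 34 tall, standing loose on the pack's top panel near its -x edge, between selector and button; origin at the centre of its underside
- mug: bystander: white mug, 80 mm across, 95 tall, on the table at the pack's -y side; origin at the centre of its underside
- canister: bystander: round steel canister with a small black knob, 72 mm across, 122 tall, at the pack's +y side; origin at the centre of its underside
- tin: bystander: flat steel tin 47 x 77 x 27 mm, in front (-x) of the pack; origin at the centre of its underside
- spanner: bystander: steel spanner 160 mm long, lying in front (-x) of the pack; origin under its middle
- screwdriver: bystander: screwdriver 190 mm long, lying behind (+x) the pack; origin under its middle
- tape: bystander: black roll of tape, 90 mm across, 25 tall, lying behind (+x) the pack; origin at the centre of its underside

How it is judged (in metres and radians):
On the way, in this order (a step that is already met when the one before it is completed fails the run):
1. the selector rests at the three-pip stop, the test button not pressed (value of joint selector between 2.236 and 2.476 rad and value of joint test_button below 0.002 m), for 0.3 s.
2. the test button is pressed in by the fingers with the selector at three pips (value of joint selector between 2.236 and 2.476 rad and value of joint test_button above 0.006 m and contact force between the fingers and test_button above 1 N), for 0.2 s.
At the end, for the whole second after the job is handed in: The selector rests at the three-pip stop (within 0.12 rad), the fingers hold the test button at least 6 of its 8 mm in, the pack is within 20 mm of where it stood, the socket on it within 25 mm and the other things within 30 mm of where they stood (all of step 2 and distance of pack from where it was at the start of the episode below 0.02 m and distance of socket from where it was at the start of the episode below 0.025 m and distance of each of mug, canister, tin, spanner, screwdriver, tape from where it was at the start of the episode below 0.03 m); the arm keeps its last pose, push and grip.
It fails at once if the test button is pressed (over 4 mm) while the selector is not at three pips (value of joint test_button above 0.004 m and not (value of joint selector between 2.236 and 2.476 rad)).
It fails at once if the selector is gripped or forced: over 30 N between fingers and selector (contact force between the fingers and selector above 30 N).
It fails at once if the pack is shifted, lifted or carried by more than 20 mm (distance of pack from where it was at the start of the episode above 0.02 m).
It fails at once if one of the things on or around the pack is lifted, knocked over or shifted by more than 30 mm (the socket 25 mm) (distance of socket from where it was at the start of the episode above 0.025 m or distance of any of mug, canister, tin, spanner, screwdriver, tape from where it was at the start of the episode above 0.03 m or angle between any of socket, mug, canister's own z axis and vertical above 0.5 rad).
It also fails if it takes over 48 s, if anything falls off the work surface, if the arm or the gripper's body presses on something with over 40 N, if the wrist force passes 120 N, or if a joint passes its speed limit or range.

ROBOT

A 6-joint arm with a two-finger parallel gripper is mounted at the origin on the work surface. World frame = base frame: x ahead of the robot, y to its left, z up, the work surface at z = 0. Lengths are in m, angles in degrees, forces in N, time in s.
With the tool pointing down it reaches from about 0.35 to 0.875 m from the base axis. Payload 4.2 kg.
Tool frame: the origin (TCP) lies on the centre line of the jaws, within the pads' length; the fingertips stand 11 mm ahead of it and the grasp point (between the pads) lies 8 mm behind it; y points along the fingers, z is the direction in which the jaws open and shut, and the axes are right-handed (so a half turn about y gives the same grasp; the last joint's range is limited). The gripper opens to 87 mm and grips with 3 to 60 N. Pads are 19 mm wide; open, the fingers measure 117 mm over their backs; the gripper's body (75 mm by 190 mm) begins 51 mm behind the grasp point.
Start: joints at [14.817, 22.042, 0.453, 0, -68.411, -14.817], TCP at [0.625, 0, 0.234] pointing down, gripper open.
Joint ranges: [-179.83, 179.83], [-69.29, 118.12], [-61.27, 80.66], [-181.25, 117.63], [-171.15, -9.14], [-177.46, 177.46]. Speed limits (degrees/s): [159.86, 159.86, 180, 180, 180, 180].

INTERFACE

Orientations are given as a 3x3 rotation matrix whose columns are the frame's x, y, z axes.
In Python, from station import r, optics gives the robot as it stands. The module is installed in compiled form; this text tells all that it offers.
- The arm moves only by the tool step_arm, never from a script. Its argument "moves" is a list that holds one entry, the list of rows, each a list of 7 numbers: the turn, a rotation vector about the tool's x, y, z in rad, then the shift along the tool's x, y, z in cm, then the opening in per cent of the stroke, from 0 (shut) to 100 (fully open). A call has exactly 5 rows; each row is the pose to reach, as a shift and turn from the pose commanded when the call began, along the tool's axes at that moment; what a row does not reach only later rows make up. A row lasts 1/12 s, in which the tool goes at most 41.7 mm and 7.16 degrees, less where a joint would pass 70% of its speed; a pose out of reach is approached as far as the arm can. A call with a gripper value outside its range is refused whole. The fingers move at their own pace and stop on an object; the grip force is fixed at half the most. Time passes only in rows, so rows that repeat a pose let the fingers close, or fill a call up. It gives the time, the measured TCP pose, the force and the opening at its end, in the units of the state.
- r.sense(): the state, without advancing time (a new reading comes with each control period).
- optics.capture(name): name is "scene" or "side" or "wrist"; returns a dict with "image" (384x512x3 uint8, red, green, blue), "fov_y" (degrees; the focal length in pixels is half the picture's height over the tangent of half this angle, whatever the lens; pixels are square), "cx", "cy" (the principal point, pixels), "cam_to_world" (4x4, takes a point from camera to world coordinates). Camera axes: x right, y down, z forward; pixel columns grow to the right and rows downward; lengths in m; the calibration is good to about 2 mm. A picture is of the moment at which its call begins. There is no depth.
- r.finish_job(): hands the job in, once; it reports no verdict.
The state is a dict: "time_s": time; "joints": joint angles; "joint_velocities": joint speeds; "effort": joint torques, N m; "tcp_pos": TCP position; "ee_rot": TCP orientation; "wrist_force": force on the tool from outside, world axes, zero at the start; "moment": the same for the moment, N m; "gripper_width": opening from 0.0 (shut) to 1.0 (fully open).
Only numpy, scipy, OpenCV 4.12 (cv2) and the standard library are available. Lean on these libraries where they do the work, as an engineer would, in place of code of your own. Each camera call takes 0.05 s, during which the arm holds its last target.

## Working session

There is one attempt and no reset: what is moved stays moved. The work goes in short steps, Python scripts to look and compute and a tool call to move; the robot and the scene stay as the last step left them, time stands still between calls to the robot, and variables do not carry over. Pictures are saved under pics/ and viewed, and the job is handed in when it is done.

Besides the shell and the picture viewer there is one more tool, called as name(argument=value, ...) on one line, values as JSON. step_arm: Moves the arm, as the interface text tells. Its arguments: {"type":"object","properties":{"moves":{"type":"array"}},"required":["moves"]}

```bash
mkdir -p pics; cat > h.py <<'E'
import numpy as np, cv2
from station import r, optics
def cap(n,f):
    c=optics.capture(n); cv2.imwrite('pics/'+f,c['image'][:,:,::-1]); 
    np.save('pics/'+f+'.npy',c,allow_pickle=True); return c
def load(f): return np.load('pics/'+f+'.npy',allow_pickle=True).item()
def foc(c): return c['image'].shape[0]/2/np.tan(np.radians(c['fov_y'])/2)
def ray(c,u,v):
    d=np.array([(u-c['cx'])/foc(c),(v-c['cy'])/foc(c),1]); T=np.array(c['cam_to_world']); return T[:3,3],T[:3,:3]@d
def plane(c,u,v,z):
    o,d=ray(c,u,v); return o+d*(z-o[2])/d[2]
def proj(c,p):
    T=np.array(c['cam_to_world']); q=T[:3,:3].T@(np.array(p)-T[:3,3]); return q[:2]/q[2]*foc(c)+[c['cx'],c['cy']]
E
python3 - <<'E'
from h import *
for n in ['scene','side','wrist']:
    c=cap(n,n+'0.png'); print(n,c['fov_y'],c['cx'],c['cy'],np.round(c['cam_to_world'],3).tolist())
s=r.sense(); print({k:np.round(v,3).tolist() for k,v in s.items()})
E
```

```text
scene 47.75360620232606 253.33293269951872 188.2038727844495 [[-0.827, 0.457, -0.328, 0.922], [0.563, 0.667, -0.488, 0.519], [-0.005, -0.588, -0.809, 0.904], [0.0, 0.0, 0.0, 1.0]]
side 55.9973354376633 251.84087594359278 190.5726660219677 [[0.899, -0.293, 0.325, 0.291], [-0.437, -0.586, 0.682, -0.613], [-0.009, -0.755, -0.655, 0.745], [0.0, 0.0, 0.0, 1.0]]
wrist 65.4862241991159 251.88598578601145 189.5134188318773 [[-1.0, 0.002, -0.001, 0.625], [0.001, 0.957, 0.289, -0.079], [0.001, 0.289, -0.957, 0.384], [0.0, 0.0, 0.0, 1.0]]
{'time_s': 0.15, 'joints': [14.818, 22.081, 0.399, -0.021, -68.413, -14.816], 'joint_velocities': [-0.107, -0.156, 0.251, 0.125, 0.038, -0.012], 'effort': [0.0, -39.105, 18.759, 4.222, 0.012, -0.0], 'tcp_pos': [0.625, 0.0, 0.233], 'ee_rot': [[0.0, -0.002, -1.0], [1.0, -0.0, 0.0], [-0.0, -1.0, 0.002]], 'wrist_force': [0.173, -0.334, -0.298], 'moment': [-0.007, -0.03, -0.041], 'gripper_width': 1.002}
```

View pics/scene0.png

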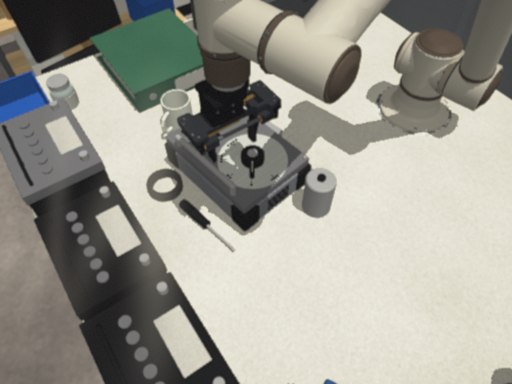

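View pics/side0.png

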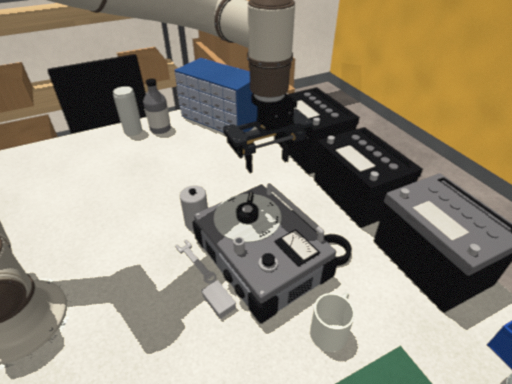

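View pics/wrist0.png

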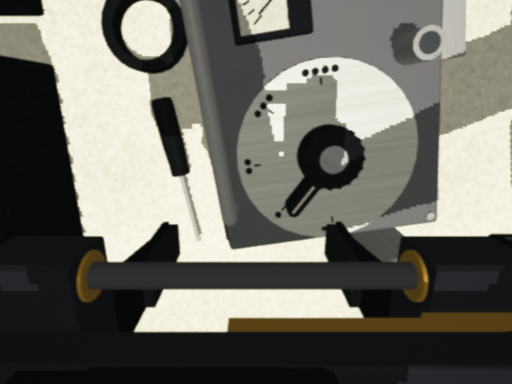

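The three views show the dial plate in the wrist picture around (327,150), the tab pointing lower-left at one pip (tip ~(290,212)), and three pips at ~(263,105). In the side view, the button is at ~(268,261), the socket at (239,243), the canister at left and the mug at bottom right. Next I measure them.

```bash
python3 - <<'E'
from h import *
w=load('wrist0.png'); s=load('side0.png')
cv2.imwrite('pics/w0z.png',cv2.resize(w['image'][0:256,120:460,::-1],None,fx=2.3,fy=2.3,interpolation=cv2.INTER_CUBIC))
cv2.imwrite('pics/s0z.png',cv2.resize(s['image'][170:370,160:360,::-1],None,fx=3,fy=3,interpolation=cv2.INTER_CUBIC))
E
```

```text
(no output)
```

View pics/w0z.png

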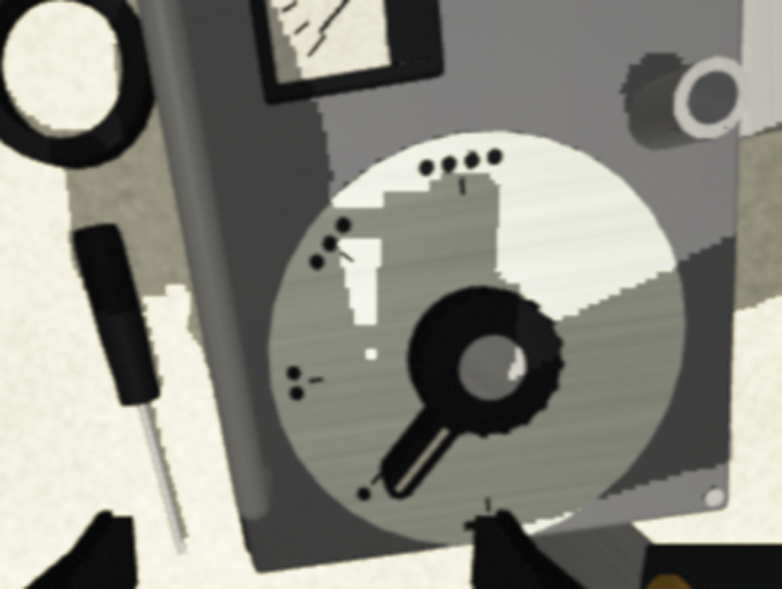

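View pics/s0z.png

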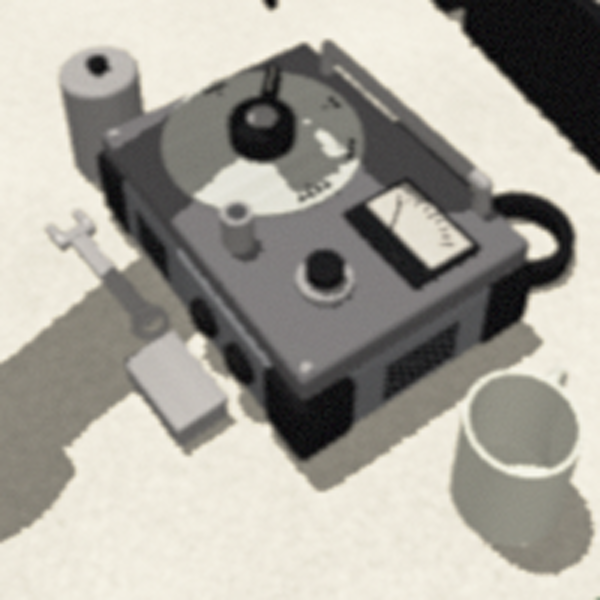

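```bash
python3 - <<'E'
from h import *
w=load('wrist0.png'); s=load('side0.png')
Z=lambda x,y:(120+(x+.5)/2.3-.5,(y+.5)/2.3-.5)
S=lambda x,y:(160+(x+.5)/3-.5,170+(y+.5)/3-.5)
m={45:(364,493),90:(295,383),135:(330,243),180:(461,162)}
P=[];W=[]
for a,z in m.items():
    t=np.radians(a); P.append([.074*np.sin(t),.074*np.cos(t)]); W.append(plane(w,*Z(*z),.108)[:2])
P=np.array(P);W=np.array(W);pc,wc=P.mean(0),W.mean(0)
H=(P-pc).T@(W-wc);th=np.arctan2(H[0,1]-H[1,0],H[0,0]+H[1,1]);R=np.array([[np.cos(th),-np.sin(th)],[np.sin(th),np.cos(th)]])
ax=wc-R@pc; print('axis',ax,'yaw',np.degrees(th)); print('resid mm',((P@R.T+ax)-W)*1e3)
org=ax-R@[0,.06]
# circle fit of plate edge points (zoom)
E=[(483,130),(685,320),(269,345),(340,195),(640,215),(290,250),(300,450),(380,528),(600,500),(660,410)]
Q=np.array([plane(w,*Z(*e),.108)[:2] for e in E]);A=np.c_[2*Q,np.ones(len(Q))];x=np.linalg.lstsq(A,(Q**2).sum(1),rcond=None)[0]
print('circ',x[:2],np.sqrt(x[2]+x[:2]@x[:2]))
print('button pred',org+R@[-.045,-.088],'side',plane(s,*S(323,262),.127))
for z in [(238,212)]: print('socket top side',plane(s,*S(*z),.139))
print('socket wrist',plane(w,*Z(711,97),.139), 'hubtop wrist',plane(w,*Z(491,367),.132),'tabtip',plane(w,*Z(400,488),.136))
for c,n in((s,'side'),(w,'w')):
  print(n,[ (proj(c,[*(org+R@p),.108])).round(1).tolist() for p in ([0,.06],[.074*.7071,.06-.074*.7071])])
print('canister',plane(s,*S(98,62),.122),'mug',plane(s,*S(522,430),.095),'org',org)
E
```

```text
axis [ 0.55523672 -0.03015947] yaw 8.500073534434623
resid mm [[ 0.09104875 -0.04415446]
 [-0.20997219 -0.20136195]
 [-0.08391622  0.12282947]
 [ 0.20283966  0.12268694]]
circ [ 0.5558527  -0.02980989] 0.08349831988562154
button pred [ 0.532607   -0.18318527] side [ 0.53167597 -0.18153205  0.127     ]
socket top side [ 0.49255289 -0.12110392  0.139     ]
socket wrist [ 0.49269834 -0.12033583  0.139     ] hubtop wrist [ 0.5553534 -0.0302183  0.132    ] tabtip [0.58795659 0.01631036 0.136     ]
side [[247.2, 215.3], [276.7, 219.0]]
w [[326.6, 154.4], [263.3, 105.5]]
canister [0.4596335  0.10584677 0.122     ] mug [ 0.59639227 -0.34002245  0.095     ] org [ 0.56410536 -0.08950041]
```

```bash
cat > plan.py <<'E'
# commanded state kept as (x,y,z,psi): psi = world turn about z from the start orientation
import json,sys
from h import *
AX=np.array([.5554,-.0301]); YAW=8.5
def Rz(p): c,s=np.cos(p),np.sin(p); return np.array([[c,-s,0],[s,c,0],[0,0,1.]])
R0=np.array([[0,0,-1.],[1,0,0],[0,-1,0]])
def cmd():
    try: return json.load(open('cmd.json'))
    except Exception: return [.625,0,.234,0.]
def rows(targets,grip=0):
    x,y,z,p=cmd(); R=Rz(p)@R0
    for t in targets:
        d=R.T@(np.array(t[:3])-[x,y,z])*100
        print([0,round(-(t[3]-p),3),0,*np.round(d,2).tolist(),grip])
def done(row): # update with last row sent
    x,y,z,p=cmd(); R=Rz(p)@R0
    n=np.array([x,y,z])+R@np.array(row[3:6])/100
    json.dump([*n.tolist(),p-row[1]],open('cmd.json','w')); print('cmd',cmd())
def arc(a,tan,z=.130,rad=.053):  # a deg clockwise from pack +y
    g=np.radians(90-a+YAW); d=np.array([np.cos(g),np.sin(g)]); t=np.array([np.sin(g),-np.cos(g)])
    q=AX+rad*d+tan*t; return [q[0],q[1],z,g]
E
python3 - <<'E'
from plan import *
t=arc(45,-.030,.18);print(t); rows([t])
E
```

```text
[np.float64(0.5628099018793046), np.float64(0.030349097215252755), 0.18, np.float64(0.9337511498169663)]
[0, np.float64(-0.934), 0, 3.03, 5.4, 6.22, 0]
```

step_arm(moves=[[[0, -0.12, 0, 0.6, 1.0, 1.2, 0], [0, -0.24, 0, 1.2, 2.0, 2.5, 0], [0, -0.36, 0, 1.8, 3.0, 3.7, 0], [0, -0.48, 0, 2.4, 4.0, 5.0, 0], [0, -0.6, 0, 3.03, 4.4, 6.22, 0]]])

```text
time_s: 0.57
tcp_pos: [0.561, 0.0303, 0.1876]
ee_rot: [[-0.569, -0.003, -0.822], [0.822, -0.0, -0.569], [0.002, -1.0, 0.003]]
wrist_force: [-0.9, -0.2, 0.4]
gripper_width: 0.704
```

```bash
python3 - <<'E'
from plan import *
done([0,-0.6,0,3.03,4.4,6.22,0]); rows([arc(45,-.030,.165)])
s=r.sense();print(s['tcp_pos'],s['gripper_width'],s['wrist_force'])
E
```

```text
cmd [0.5628, 0.030299999999999997, 0.19, 0.6]
[0, np.float64(-0.334), 0, 0.0, 2.5, -0.0, 0]
[0.56099036 0.03030374 0.18761867] 0.7040422704341344 [-0.90608155 -0.2141205   0.43076525]
```

step_arm(moves=[[[0, -0.11, 0, 0, 0, 0, 0], [0, -0.22, 0, 0, 0, 0, 0], [0, -0.334, 0, 0, 0.5, 0, 0], [0, -0.334, 0, 0, 1.0, 0, 0], [0, -0.334, 0, 0, 1.5, 0, 0]]])

```text
time_s: 0.98
tcp_pos: [0.5625, 0.0303, 0.174]
ee_rot: [[-0.802, -0.001, -0.597], [0.597, -0.0, -0.802], [0.0, -1.0, 0.0]]
wrist_force: [-0.3, -0.3, 0.2]
gripper_width: 0.323
```

step_arm(moves=[[[0, 0, 0, 0, 0, 0, 0], [0, 0, 0, 0, 0, 0, 0], [0, 0, 0, 0, 0, 0, 0], [0, 0, 0, 0, 0, 0, 0], [0, 0, 0, 0, 0, 0, 0]]])

```text
time_s: 1.4
tcp_pos: [0.563, 0.0303, 0.1748]
ee_rot: [[-0.804, 0.0, -0.595], [0.595, 0.0, -0.804], [-0.0, -1.0, -0.0]]
wrist_force: [0.7, 0.1, -0.1]
gripper_width: 0.02
```

```bash
python3 - <<'E'
from plan import *
done([0,-0.334,0,0,1.5,0,0]); rows([arc(45,-.030,.130)])
s=r.sense();print(s['tcp_pos'],s['gripper_width'],s['wrist_force'])
cap('wrist','w1.png'); c=cap('side','s1.png')
cv2.imwrite('pics/s1z.png',cv2.resize(c['image'][120:320,160:360,::-1],None,fx=3,fy=3,interpolation=cv2.INTER_CUBIC))
E
```

```text
cmd [0.5628, 0.030299999999999997, 0.175, 0.9339999999999999]
[0, np.float64(0.0), 0, 0.0, 4.5, -0.0, 0]
[0.56295337 0.03034037 0.17478408] 0.01979676040262298 [ 0.70919096  0.08896085 -0.1129505 ]
```

View pics/w1.png

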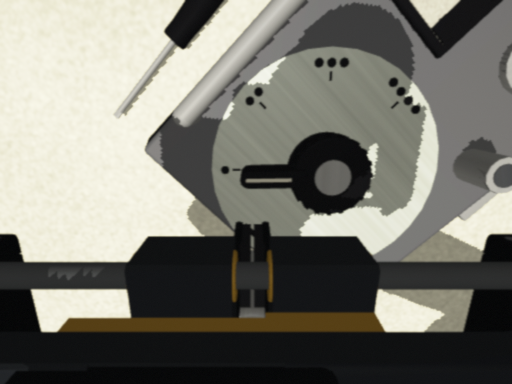

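View pics/s1z.png

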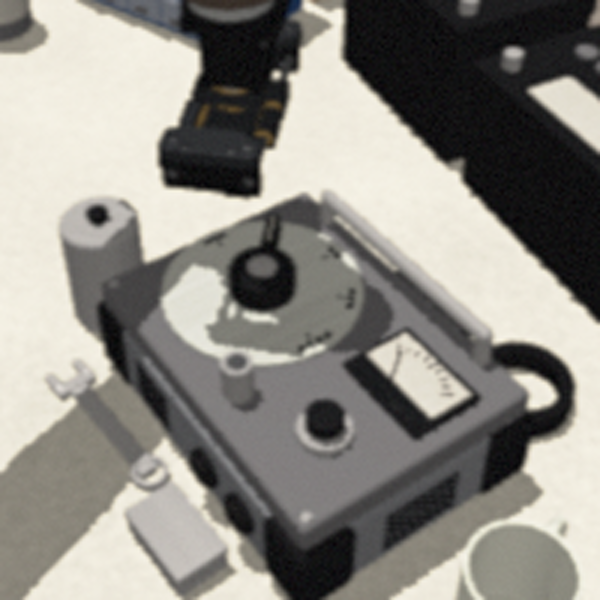

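The wrist view shows the shut fingers at (252,240), just behind the tab (242–300, 177), lined up with its outer part, with the plate between them clear. The side view shows nothing moved. Descending.

step_arm(moves=[[[0, 0, 0, 0, 1.2, 0, 0], [0, 0, 0, 0, 2.4, 0, 0], [0, 0, 0, 0, 3.6, 0, 0], [0, 0, 0, 0, 4.2, 0, 0], [0, 0, 0, 0, 4.5, 0, 0]]])

```text
time_s: 1.92
tcp_pos: [0.5623, 0.0302, 0.1286]
ee_rot: [[-0.804, -0.002, -0.595], [0.595, -0.001, -0.804], [0.001, -1.0, 0.001]]
wrist_force: [-0.4, 0.4, 0.5]
gripper_width: 0.003
```

```bash
python3 - <<'E'
from plan import *
done([0,0,0,0,4.5,0,0]); rows([arc(45,x) for x in(-.026,-.022,-.019,-.017,-.0155)])
E
```

```text
cmd [0.5628, 0.030299999999999997, 0.13, 0.9339999999999999]
[0, np.float64(0.0), 0, -0.4, 0.0, -0.0, 0]
[0, np.float64(0.0), 0, -0.8, 0.0, -0.0, 0]
[0, np.float64(0.0), 0, -1.1, 0.0, -0.0, 0]
[0, np.float64(0.0), 0, -1.3, 0.0, -0.0, 0]
[0, np.float64(0.0), 0, -1.45, 0.0, -0.0, 0]
```

step_arm(moves=[[[0, 0, 0, -0.4, 0, 0, 0], [0, 0, 0, -0.8, 0, 0, 0], [0, 0, 0, -1.1, 0, 0, 0], [0, 0, 0, -1.3, 0, 0, 0], [0, 0, 0, -1.45, 0, 0, 0]]])

```text
time_s: 2.33
tcp_pos: [0.575, 0.0219, 0.1301]
ee_rot: [[-0.804, 0.001, -0.595], [0.595, 0.001, -0.804], [-0.0, -1.0, -0.001]]
wrist_force: [-1.4, 3.1, 0.6]
gripper_width: 0.004
```

```bash
python3 - <<'E'
from plan import *
done([0,0,0,-1.45,0,0,0]); rows([arc(45+x,-.0155) for x in(3,6,9,12,15)])
E
```

```text
cmd [0.5744580704335334, 0.021677970438071126, 0.13, 0.9339999999999999]
[0, np.float64(0.053), 0, -0.28, 0.0, -0.08, 0]
[0, np.float64(0.105), 0, -0.56, 0.0, -0.14, 0]
[0, np.float64(0.157), 0, -0.85, 0.0, -0.18, 0]
[0, np.float64(0.21), 0, -1.13, 0.0, -0.21, 0]
[0, np.float64(0.262), 0, -1.42, 0.0, -0.22, 0]
```

step_arm(moves=[[[0, 0.053, 0, -0.28, 0, -0.08, 0], [0, 0.105, 0, -0.56, 0, -0.14, 0], [0, 0.157, 0, -0.85, 0, -0.18, 0], [0, 0.21, 0, -1.13, 0, -0.21, 0], [0, 0.262, 0, -1.42, 0, -0.22, 0]]])

```text
time_s: 2.75
tcp_pos: [0.5869, 0.0159, 0.1301]
ee_rot: [[-0.621, -0.0, -0.784], [0.784, 0.001, -0.621], [0.001, -1.0, -0.001]]
wrist_force: [-2.9, 4.0, 2.6]
gripper_width: 0.008
```

```bash
python3 - <<'E'
from plan import *
done([0,0.262,0,-1.42,0,-.22,0]); rows([arc(60+x,-.0155) for x in(3,6,9,12,15)])
E
```

```text
cmd [0.5871831094123208, 0.015003138381132052, 0.13, 0.6719999999999999]
[0, np.float64(0.052), 0, -0.28, 0.0, -0.08, 0]
[0, np.float64(0.105), 0, -0.56, 0.0, -0.14, 0]
[0, np.float64(0.157), 0, -0.85, 0.0, -0.18, 0]
[0, np.float64(0.209), 0, -1.14, 0.0, -0.21, 0]
[0, np.float64(0.262), 0, -1.43, 0.0, -0.23, 0]
```

step_arm(moves=[[[0, 0.053, 0, -0.28, 0, -0.08, 0], [0, 0.105, 0, -0.56, 0, -0.14, 0], [0, 0.157, 0, -0.85, 0, -0.18, 0], [0, 0.21, 0, -1.13, 0, -0.21, 0], [0, 0.262, 0, -1.42, 0, -0.22, 0]]])

```text
time_s: 3.17
tcp_pos: [0.5981, 0.0051, 0.1299]
ee_rot: [[-0.396, 0.001, -0.918], [0.918, -0.0, -0.396], [-0.0, -1.0, -0.001]]
wrist_force: [0.2, 0.6, -0.1]
gripper_width: 0.006
```

```bash
python3 - <<'E'
from plan import *
done([0,0.262,0,-1.42,0,-.22,0]); rows([arc(75+x,-.0155) for x in(3,6,9,12,15)])
E
```

```text
cmd [0.5977450251923168, 0.005260144228600053, 0.13, 0.4099999999999999]
[0, np.float64(0.052), 0, -0.28, 0.0, -0.08, 0]
[0, np.float64(0.105), 0, -0.57, 0.0, -0.14, 0]
[0, np.float64(0.157), 0, -0.85, 0.0, -0.18, 0]
[0, np.float64(0.209), 0, -1.14, 0.0, -0.21, 0]
[0, np.float64(0.262), 0, -1.43, 0.0, -0.23, 0]
```

Force has dropped: the tab ran on to two pips. Continuing the arc.

step_arm(moves=[[[0, 0.052, 0, -0.28, 0, -0.08, 0], [0, 0.105, 0, -0.57, 0, -0.14, 0], [0, 0.157, 0, -0.85, 0, -0.18, 0], [0, 0.209, 0, -1.14, 0, -0.21, 0], [0, 0.262, 0, -1.43, 0, -0.23, 0]]])

```text
time_s: 3.58
tcp_pos: [0.6057, -0.007, 0.1298]
ee_rot: [[-0.145, 0.0, -0.989], [0.989, 0.0, -0.145], [0.0, -1.0, -0.0]]
wrist_force: [-0.7, 2.2, 1.1]
gripper_width: 0.004
```

```bash
python3 - <<'E'
from plan import *
done([0,0.262,0,-1.43,0,-.23,0]); rows([arc(90+x,-.0155) for x in(3,6,9,12,15)])
E
```

```text
cmd [0.6055545164749722, -0.0069378820833132255, 0.13, 0.1479999999999999]
[0, np.float64(0.052), 0, -0.28, 0.0, -0.07, 0]
[0, np.float64(0.104), 0, -0.56, 0.0, -0.13, 0]
[0, np.float64(0.157), 0, -0.85, 0.0, -0.17, 0]
[0, np.float64(0.209), 0, -1.14, 0.0, -0.2, 0]
[0, np.float64(0.261), 0, -1.42, 0.0, -0.22, 0]
```

step_arm(moves=[[[0, 0.052, 0, -0.28, 0, -0.07, 0], [0, 0.104, 0, -0.56, 0, -0.13, 0], [0, 0.157, 0, -0.85, 0, -0.17, 0], [0, 0.209, 0, -1.14, 0, -0.2, 0], [0, 0.261, 0, -1.42, 0, -0.22, 0]]])

```text
time_s: 4.0
tcp_pos: [0.6101, -0.0194, 0.1298]
ee_rot: [[0.115, 0.001, -0.993], [0.993, 0.002, 0.115], [0.002, -1.0, -0.001]]
wrist_force: [-1.5, 5.7, 1.0]
gripper_width: 0.011
```

```bash
python3 - <<'E'
from plan import *
done([0,0.261,0,-1.42,0,-.22,0]); rows([arc(105+x,-.0155) for x in(3,6,9,12,15)])
E
```

```text
cmd [0.6098244021803756, -0.02065823470497683, 0.13, -0.1130000000000001]
[0, np.float64(0.053), 0, -0.28, 0.0, -0.07, 0]
[0, np.float64(0.105), 0, -0.57, 0.0, -0.13, 0]
[0, np.float64(0.158), 0, -0.85, 0.0, -0.18, 0]
[0, np.float64(0.21), 0, -1.14, 0.0, -0.21, 0]
[0, np.float64(0.262), 0, -1.43, 0.0, -0.22, 0]
```

step_arm(moves=[[[0, 0.053, 0, -0.28, 0, -0.07, 0], [0, 0.105, 0, -0.57, 0, -0.13, 0], [0, 0.158, 0, -0.85, 0, -0.18, 0], [0, 0.21, 0, -1.14, 0, -0.21, 0], [0, 0.262, 0, -1.43, 0, -0.22, 0]]])

```text
time_s: 4.42
tcp_pos: [0.6106, -0.0353, 0.1298]
ee_rot: [[0.369, 0.001, -0.93], [0.93, -0.0, 0.369], [0.0, -1.0, -0.001]]
wrist_force: [0.1, 0.5, -0.5]
gripper_width: 0.006
```

```bash
python3 - <<'E'
from plan import *
done([0,0.262,0,-1.43,0,-.22,0]); rows([arc(120+x,-.0155) for x in(2,4,6)])
cap('wrist','w2.png')
E
```

```text
cmd [0.6103979079296391, -0.03511510473813276, 0.13, -0.3750000000000001]
[0, np.float64(0.035), 0, -0.18, 0.0, -0.05, 0]
[0, np.float64(0.07), 0, -0.37, 0.0, -0.09, 0]
[0, np.float64(0.105), 0, -0.56, 0.0, -0.13, 0]
```

View pics/w2.png

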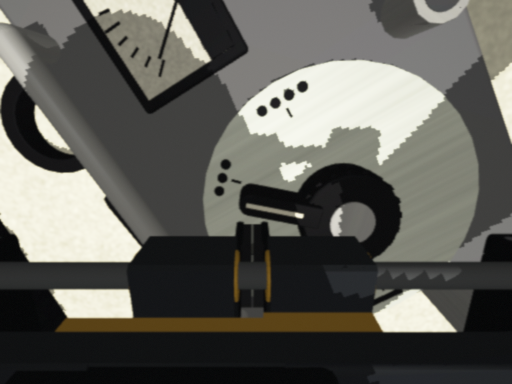

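The wrist view shows the tab (242–300, ~200) pointing at the three pips (222,178), and the contact force is about zero. Backing off and lifting.

step_arm(moves=[[[0, 0, 0, 0.6, 0, 0, 0], [0, 0, 0, 1.2, 0, 0, 0], [0, 0, 0, 1.2, -1.5, 0, 0], [0, 0, 0, 1.2, -3.5, 0, 0], [0, 0, 0, 1.2, -5.0, 0, 0]]])

```text
time_s: 4.88
tcp_pos: [0.6154, -0.0231, 0.1807]
ee_rot: [[0.364, 0.001, -0.931], [0.931, -0.0, 0.364], [-0.0, -1.0, -0.001]]
wrist_force: [-0.1, -0.8, 0.3]
gripper_width: 0.006
```

```bash
python3 - <<'E'
from plan import *
done([0,0,0,1.2,-5,0,0]); rows([[.5322,-.1825,.18,np.radians(8.5)]])
w=cap('wrist','w3.png');c=cap('side','s3.png')
cv2.imwrite('pics/s3z.png',cv2.resize(c['image'][120:320,160:360,::-1],None,fx=3,fy=3,interpolation=cv2.INTER_CUBIC))
E
```

```text
cmd [0.6147931782786716, -0.023949013275184984, 0.18, -0.3750000000000001]
[0, np.float64(-0.523), 0, -17.78, 0.0, 1.88, 0]
```

View pics/w3.png

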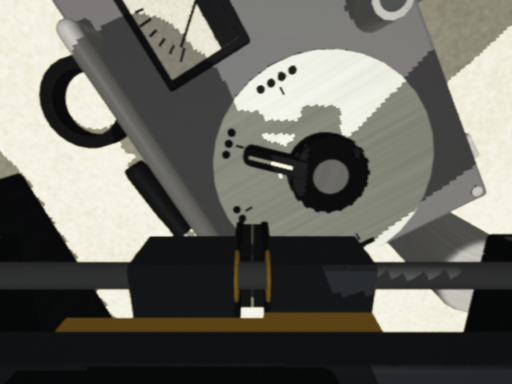

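View pics/s3z.png

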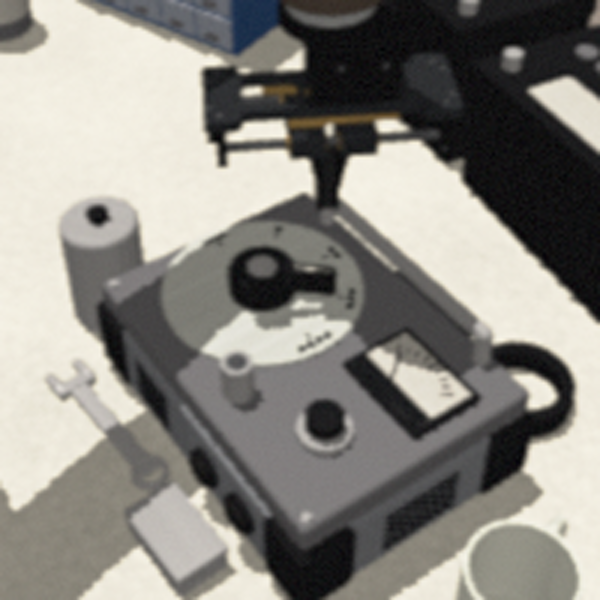

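Both views show the tab at the three-pip mark (wrist: tip (248,155), pips (229,144)); nothing else has moved. I'll check the angle and the pack's pose numerically.

```bash
python3 - <<'E'
from plan import *
w=load('w3.png');s=load('s3.png')
h=plane(w,331,177,.132)[:2]; 
a=plane(w,250,154,.136)[:2]-h
print('hub',h,'angle cw from +y deg',90+8.5-np.degrees(np.arctan2(a[1],a[0])))
print('3pip',plane(w,229,144,.108)[:2],'expected',arc(135,0,rad=.074)[:2])
S=lambda x,y:(160+(x+.5)/3-.5,120+(y+.5)/3-.5)
print('button',plane(s,*S(323,412),.127))
d=cv2.absdiff(load('s1.png')['image'],s['image']).max(2); print((d[250:]>60).sum())
E
```

```text
hub [ 0.55496073 -0.02928339] angle cw from +y deg 136.57117765160993
3pip [ 0.6148209  -0.07355565] expected [np.float64(0.6148854076856741), np.float64(-0.07411688621959925)]
button [ 0.53167597 -0.18153205  0.127     ]
4698
```

step_arm(moves=[[[0, -0.1, 0, -3.5, 0, 0.4, 0], [0, -0.2, 0, -7.0, 0, 0.8, 0], [0, -0.3, 0, -10.5, 0, 1.1, 0], [0, -0.42, 0, -14.0, 0, 1.5, 0], [0, -0.523, 0, -17.78, 0, 1.88, 0]]])

```text
time_s: 5.4
tcp_pos: [0.5312, -0.1829, 0.1787]
ee_rot: [[-0.155, -0.001, -0.988], [0.988, 0.0, -0.155], [0.001, -1.0, 0.001]]
wrist_force: [0.4, -0.9, -0.4]
gripper_width: 0.003
```

Selector at 136.6° (three-pip stop is 135°) and the pack is unmoved. Descending over the button.

step_arm(moves=[[[0, 0, 0, 0, 1.0, 0, 0], [0, 0, 0, 0, 2.0, 0, 0], [0, 0, 0, 0, 3.0, 0, 0], [0, 0, 0, 0, 3.6, 0, 0], [0, 0, 0, 0, 3.8, 0, 0]]])

```text
time_s: 5.82
tcp_pos: [0.5317, -0.1813, 0.1394]
ee_rot: [[-0.149, -0.004, -0.989], [0.989, 0.001, -0.149], [0.001, -1.0, 0.003]]
wrist_force: [-0.7, 0.6, -0.1]
gripper_width: 0.009
```

```bash
python3 - <<'E'
from plan import *
done([0,-.523,0,-17.78,0,1.88,0]);done([0,0,0,0,3.8,0,0]); print(r.sense()['tcp_pos'])
w=cap('wrist','w4.png');c=cap('side','s4.png')
cv2.imwrite('pics/s4z.png',cv2.resize(c['image'][120:320,160:360,::-1],None,fx=3,fy=3,interpolation=cv2.INTER_CUBIC))
E
```

```text
cmd [0.5321763793152209, -0.18250734490437676, 0.18, 0.1479999999999999]
cmd [0.5321763793152209, -0.18250734490437676, 0.142, 0.1479999999999999]
[ 0.53173346 -0.18127833  0.13935369]
```

View pics/s4z.png

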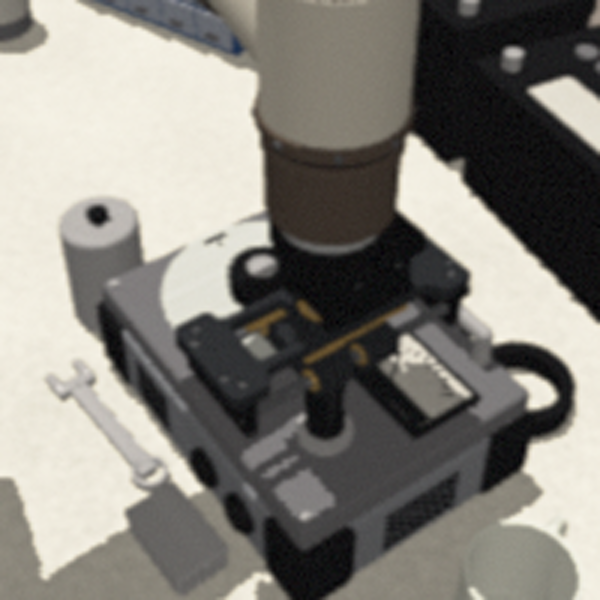

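View pics/w4.png

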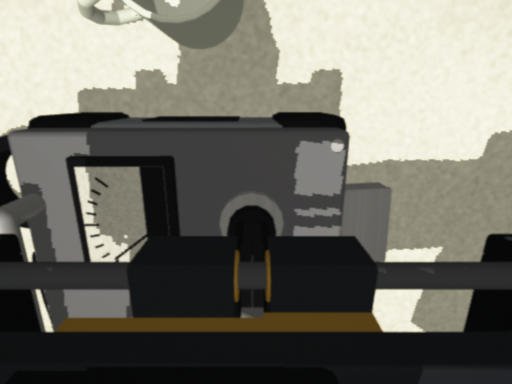

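Both views show the fingertips centred on the button in its collar (wrist (252,215), side (325,430)). Pressing in.

step_arm(moves=[[[0, 0, 0, 0, 0.3, 0, 0], [0, 0, 0, 0, 0.6, 0, 0], [0, 0, 0, 0, 0.9, 0, 0], [0, 0, 0, 0, 1.2, 0, 0], [0, 0, 0, 0, 1.4, 0, 0]]])

```text
time_s: 6.33
tcp_pos: [0.5333, -0.1821, 0.1301]
ee_rot: [[-0.149, 0.003, -0.989], [0.989, -0.001, -0.149], [-0.001, -1.0, -0.002]]
wrist_force: [-5.2, 7.3, 21.6]
gripper_width: 0.002
```

step_arm(moves=[[[0, 0, 0, 0, 0, 0, 0], [0, 0, 0, 0, 0, 0, 0], [0, 0, 0, 0, 0, 0, 0], [0, 0, 0, 0, 0, 0, 0], [0, 0, 0, 0, 0, 0, 0]]])

```text
time_s: 6.75
tcp_pos: [0.5332, -0.1821, 0.1303]
ee_rot: [[-0.148, 0.003, -0.989], [0.989, -0.0, -0.148], [-0.001, -1.0, -0.003]]
wrist_force: [-1.2, 6.0, 14.0]
gripper_width: 0.005
```

```bash
python3 - <<'E'
from plan import *
w=cap('wrist','w5.png');c=cap('side','s5.png');d=cap('scene','c5.png')
a=cv2.resize(d['image'][90:240,140:340,::-1],None,fx=2,fy=2,interpolation=cv2.INTER_CUBIC)
b=cv2.resize(c['image'][170:320,160:360,::-1],None,fx=2,fy=2,interpolation=cv2.INTER_CUBIC)
e=cv2.resize(w['image'][100:300,0:400,::-1],None,fx=2,fy=1.4)
cv2.imwrite('pics/m5.png',np.vstack([np.hstack([a,b]),e])); print(r.sense()['wrist_force'],r.sense()['tcp_pos'])
E
```

```text
[-2.07805522  5.49624014 13.51681152] [ 0.53324738 -0.1820737   0.13030657]
```

View pics/m5.png

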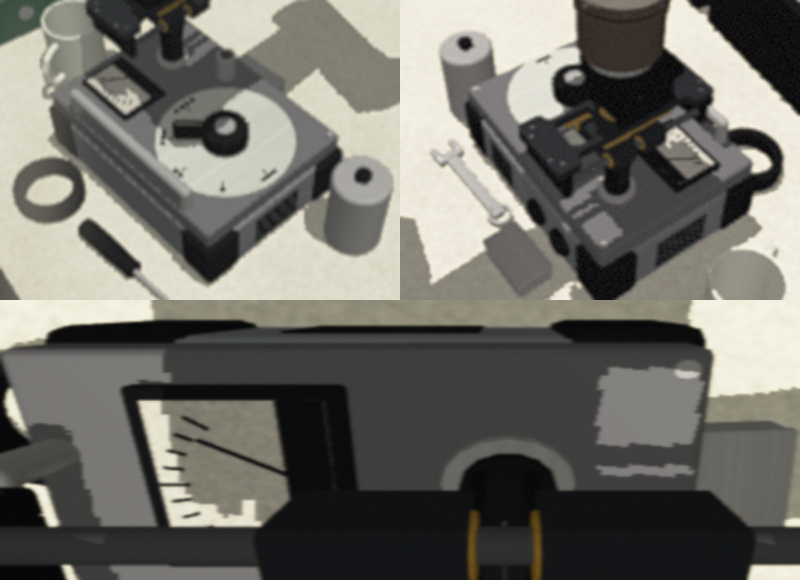

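The needle has swung to the other end of the scale, so the button is in. The scene view shows the tab at three pips and the socket standing, with the surroundings in place. Handing in while holding the button.

```bash
python3 -c "
from station import r
print(r.finish_job())"
```

```text
the job is handed in; nothing more can be done
None
```

I turned the selector from one pip to three pips and pressed the test button. I handed the job in at about 7 s with the fingers still holding the button in. The hand-in gives no verdict.

- **Selector:** I pushed the tab round with the shut fingertips and never gripped it. It clicked through two pips to three, with about 6 N at most in the readings at the end of each move. After I backed off, it measured about 136.6° against the 135° stop (tolerance about ±7°).
- **Test button:** the fingertips stood at about 119 mm, which is about 7.7 of the 8 mm in. The push settled at about 13.5 N, after a peak reading of 22 N. The meter's needle had swung across the scale.
- **Surroundings:** before the press, the three-pip mark and the button were within 1 mm of where I expected them, so the pack had not shifted. In the last pictures the pack, socket and the things around it looked in place, but I only judged that by eye. A picture comparison I tried before the press was spoilt by the arm and its shadows, so I did not use it.

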